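# Clear the bench and click the parts carousel round

### The arm

A 6-joint arm with a two-finger parallel gripper is mounted at the origin on the work surface. World frame = base frame: x ahead of the robot, y to its left, z up, the work surface at z = 0. Lengths are in m, angles in rad, forces in N, time in s.
With the tool pointing down it reaches from about 0.35 to 0.775 m from the base axis. Payload 7.3 kg.
Tool frame: the origin (TCP) lies at the very end of the fingers, on their centre line; the grasp point (between the pads) lies 19 mm behind it; z points along the fingers, x is the direction in which the jaws open and shut, and the axes are right-handed (so a half turn about z gives the same grasp; the last joint's range is limited). The gripper opens to 92 mm and grips with 3 to 60 N. Pads are 19 mm wide; open, the fingers measure 130 mm over their backs; the gripper's body (75 mm by 190 mm) begins 47 mm behind the grasp point.
Start: joints at [-1.4, 0.342, 1.524, -0, 1.275, -0.146], TCP at [0.164, -0.499, 0.227] pointing down, gripper open.
Joint ranges: [-2.53, 2.53], [-0.77, 2.02], [0.04, 2.7], [-1, 4.14], [0.28, 2.66], [-3.11, 3.11]. Speed limits (rad/s): [2.57, 2.57, 3.14, 3.14, 3.14, 3.14].

### API

Orientations are given as [roll, pitch, yaw] about the fixed x, y, z axes, in that order (R = Rz(yaw) Ry(pitch) Rx(roll)).
In Python, from cell import robot, read_camera, nets gives the robot as it stands. The module is installed in compiled form; this text tells all that it offers.
- The arm moves only by the tool carry_out, never from a script. Its arguments are lists of equal length, an entry for each row: "translation": the shift along the tool's x, y, z in m, a list of three; "turn": the turn, a rotation vector about the tool's x, y, z in rad, a list of three; "gripper": the gripper's target within -1 to 1 (shut at 1, half-way at 0, fully open at -1). A call has 1 to 10 rows; each row shifts and turns the commanded pose from where the row before left it, along the tool's axes as they then stand; what a row does not reach is not made up. A row lasts 1/10 s, in which the tool goes at most 50 mm and 8.59 degrees, less where a joint would pass 70% of its speed; a pose out of reach is approached as far as the arm can. A call with a gripper value outside its range is refused whole. The fingers move at their own pace and stop on an object; "squeeze" is the grip in N (left out, the last holds). Time passes only in rows, so rows that do not move let the fingers close. It gives the time, the measured TCP pose, the force and the opening at its end, in the units of the state.
- robot.observe(): the state, without advancing time (a new reading comes with each control period).
- read_camera(name): name is "scene" or "top"; returns a dict with "img" (384x512x3 uint8, red, green, blue), "fx", "fy", "cx", "cy" (pixels), "distortion" ([k1, k2, p1, p2, k3] as OpenCV has them; the pictures are not rectified), "world_from_camera" (4x4, takes a point from camera to world coordinates). Camera axes: x right, y down, z forward; pixel columns grow to the right and rows downward; lengths in m; the calibration is good to about 2 mm. A picture is of the moment at which its call begins. There is no depth.
- robot.hand_in(): hands the job in, once; it reports no verdict.
Trained networks look in a picture, given as the dict that the camera call returned (one of the last four; its "shot" number tells which), for a name from the list of things; names that differ only in an ending like _2 or _b are one class to them, and where a whole thing is asked for, a point or a joint stands for the part that bears it (a point fixed in the world has none). Each returns a list of dicts, best first, with "score" (0 to 1); they miss things now and then, are a little off and sometimes report something else, mostly with a low value. They report only what shows in the picture. A call takes as long as a camera call. They do not tell look-alikes from the thing itself.
- nets.regions_of(picture, name): "region" (384x512 bool, what is visible of it) and "pixel" ([column, row] in pixels, amid what is visible of it).
- nets.tip_of(picture, name): "pixel" ([column, row] in pixels: a listed point, or the origin of a listed thing).
The state is a dict: "time": time; "qpos": joint angles; "qvel": joint speeds; "joint_efforts": joint torques, N m; "tool_pos": TCP position; "tool_rot": TCP orientation; "contact_force": force on the tool from outside, world axes, zero at the start; "torque": the same for the moment, N m; "opening": finger opening in m.
Only numpy, scipy, OpenCV 4.12 (cv2) and the standard library are available. Lean on these libraries where they do the work, as an engineer would, in place of code of your own. Each camera call takes 0.05 s, during which the arm holds its last target. There are 200 camera calls.

### The job

The parts carousel has to be turned anticlockwise (seen from above) by one click, so that its push arm rests at the next stud, but one of the two containers, the bottle or the tub, stands in the arm's path. First move that container onto the empty rubber mat and leave it standing there upright, and only then push the arm round to the next click. The carousel must not run into either container, only the one in the way is to be moved, and everything else on the bench stays where it is.

Things in the scene. Friction and masses are not known exactly. Their poses are not given: they have to be found in the camera images.
- stand: Parts carousel on a fixed grey round foot, 236 mm across, 30 mm high; origin under its centre, on the vertical turning axis. Above turns a deck 200 mm across with four blue bins (rims 81 mm high), a centre pin (top 96 mm) and a flat steel push arm (18 mm wide, 33 to 41 mm above the bench) ending in an upright post. Arm and post sweep a circle of 164 mm radius
- turn (a joint): carousel angle (rad): 0 with the arm over its first stud, growing anticlockwise from above. A sprung ball makes clicks at 0, 1.571 and 3.142. Leaving one takes about 0.45 N m (3 N at the post); then it turns freely and stays where left; from 0.33 rad before the next click it needs that push again, and in the last 0.05 rad or so it drops in by itself. End stops at -0.35 and 3.5
- post_top (a point): top centre of the push arm's dark round post: 18 mm across, 155 mm from the axis, standing free from 41 to 112 mm above the bench; this point is at 112 mm and turns with the carousel
- bottle: white chain-oil bottle, paper label, black cap, 50 mm across, straight sides to about 70 mm, 130 mm high, about 0.25 kg, loose; origin at the centre of its underside, z up. Either it or the tub stands in the way (centre 150 to 172 mm from the carousel's axis); the other stands over 200 mm from the axis
- tub: white grease tub with a black lid, 60 mm across (lid 53 mm, from 59 mm up), 75 mm high, about 0.3 kg; origin at the centre of its underside, z up. Loose. See bottle
- mat: empty black rubber mat, 160 x 160 mm, 3 mm thick, fixed to the bench to the left of the carousel; origin at the centre of its underside, x and y along its edges
- sprocket: bystander: steel sprocket lying flat, 95 mm across, 6 mm thick; origin at the centre of its underside
- wrench: bystander: open wrench lying flat, about 165 mm long
- driver: bystander: screwdriver lying flat, about 190 mm long
- mug: bystander: white mug, 80 mm across, 90 mm high
- pedal: bystander: black bicycle pedal, about 95 x 85 mm, 28 mm high
- socket: bystander: steel socket standing upright, 32 mm across, 38 mm high
- next_stud (a point): the stud that the arm must come to rest over: the second of three dark studs, 11 mm across, on the foot's edge, 109 mm from the axis, a quarter turn apart, one for each click. Does not turn; a quarter turn anticlockwise of the arm's start
Not all that is in view belongs to the job. What is shaped like the tub but purple is not meant. There is more than one size of the mat; the one meant has the size given above.

How it is judged:
By the outcome, as a careful person would: the job done as asked, in the order asked, and still so for the second after the job is handed in, with the robot touching nothing.
It also fails if it takes over 69 s, if anything falls off the work surface, if the arm or the gripper's body presses on something with over 40 N, if the wrist force passes 120 N, or if a joint passes its speed limit or range.

## Working session

There is one attempt and no reset: what is moved stays moved. The work goes in short steps, Python scripts to look and compute and a tool call to move; the robot and the scene stay as the last step left them, time stands still between calls to the robot, and variables do not carry over. Pictures are saved under pics/ and viewed, about 8 in all and at most 12, crops included, and the job is handed in when it is done.

Besides the shell and the picture viewer there is one more tool, called after "Request:" in YAML: its name, and indented under it one key for each argument. carry_out: Moves the arm, as the interface text tells. Its arguments: {"type":"object","properties":{"translation":{"type":"array","items":{"type":"array","items":{"type":"number"}}},"turn":{"type":"array","items":{"type":"array","items":{"type":"number"}}},"gripper":{"type":"array","items":{"type":"number"}},"squeeze":{"type":"number"}},"required":["translation","turn","gripper"]}

```bash
mkdir -p pics
cat > h.py <<'E'
import numpy as np, cv2
from cell import robot, read_camera, nets
def ray(p,px):
    K=np.array([[p['fx'],0,p['cx']],[0,p['fy'],p['cy']],[0,0,1]]);
    u=cv2.undistortPoints(np.array([[px]],float),K,np.array(p['distortion'],float))[0,0]
    T=np.array(p['world_from_camera']); return T[:3,3],T[:3,:3]@np.array([u[0],u[1],1])
def at(p,px,z):
    o,d=ray(p,px); return o+d*(z-o[2])/d[2]
def proj(p,X):
    K=np.array([[p['fx'],0,p['cx']],[0,p['fy'],p['cy']],[0,0,1]]);T=np.linalg.inv(np.array(p['world_from_camera']))
    r,_=cv2.Rodrigues(T[:3,:3]); return cv2.projectPoints(np.array(X,float).reshape(-1,1,3),r,T[:3,3],K,np.array(p['distortion'],float))[0][:,0]
E
python3 - <<'E'
from h import *
np.set_printoptions(precision=3,suppress=True)
P={n:read_camera(n) for n in('top','scene')}
for n,p in P.items():
    cv2.imwrite(f'pics/{n}0.png',cv2.resize(p['img'][:,:,::-1],(800,600)))
    print(n,np.array(p['world_from_camera'])[:3,3])
    for t,z in [('stand',0),('post_top',.112),('next_stud',.03),('bottle',0),('tub',0),('mat',0),('mug',0),('sprocket',0),('socket',0),('pedal',0),('driver',0),('wrench',0)]:
        for r in nets.tip_of(p,t)[:3]: print(t,round(r['score'],2),np.round(r['pixel']),at(p,r['pixel'],z))
E
```

```text
top [ 0.433 -0.009  1.528]
stand 0.69 [271. 188.] [ 0.634 -0.104  0.   ]
post_top 0.6 [241. 219.] [ 0.522 -0.006  0.112]
post_top 0.22 [142. 170.] [0.67  0.312 0.112]
tub 0.8 [278. 269.] [ 0.362 -0.133  0.   ]
tub 0.53 [268. 237.] [ 0.467 -0.095  0.   ]
tub 0.23 [295. 205.] [ 0.578 -0.188  0.   ]
mat 0.66 [130. 238.] [0.456 0.369 0.   ]
mat 0.56 [192. 227.] [0.496 0.159 0.   ]
mug 0.83 [366. 196.] [ 0.614 -0.432  0.   ]
mug 0.72 [ 86. 245.] [0.429 0.516 0.   ]
sprocket 0.58 [142. 169.] [0.691 0.338 0.   ]
socket 0.54 [190. 145.] [0.778 0.176 0.   ]
driver 0.52 [ 86. 246.] [0.427 0.514 0.   ]
wrench 0.8 [386. 273.] [ 0.353 -0.499  0.   ]
scene [1.568 0.482 1.079]
stand 0.92 [225. 220.] [ 0.645 -0.089  0.   ]
post_top 0.74 [353. 222.] [0.569 0.383 0.112]
post_top 0.66 [258. 186.] [0.526 0.    0.112]
next_stud 0.7 [214. 199.] [ 0.58  -0.174  0.03 ]
next_stud 0.2 [180. 155.] [ 0.375 -0.47   0.03 ]
bottle 0.67 [178. 194.] [ 0.586 -0.345  0.   ]
tub 0.78 [242. 175.] [ 0.36  -0.153  0.   ]
tub 0.77 [241. 195.] [ 0.483 -0.099  0.   ]
mat 0.98 [351. 219.] [0.438 0.361 0.   ]
mat 0.8 [300. 210.] [0.472 0.16  0.   ]
mug 0.83 [156. 192.] [ 0.616 -0.44   0.   ]
mug 0.37 [259. 187.] [ 0.407 -0.048  0.   ]
sprocket 0.88 [325. 260.] [0.676 0.329 0.   ]
pedal 0.66 [144. 178.] [ 0.557 -0.546  0.   ]
wrench 0.68 [178. 158.] [ 0.367 -0.49   0.   ]
wrench 0.21 [395. 229.] [0.425 0.533 0.   ]
```

View pics/top0.png

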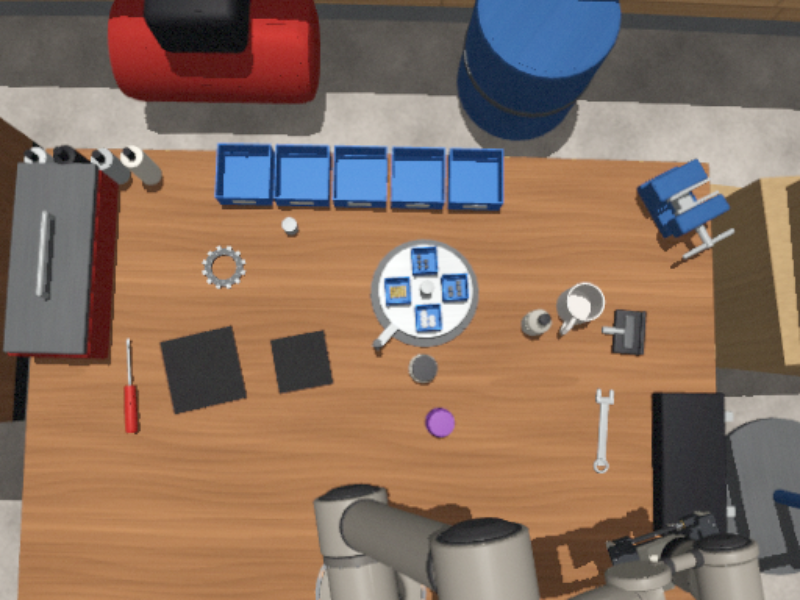

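View pics/scene0.png

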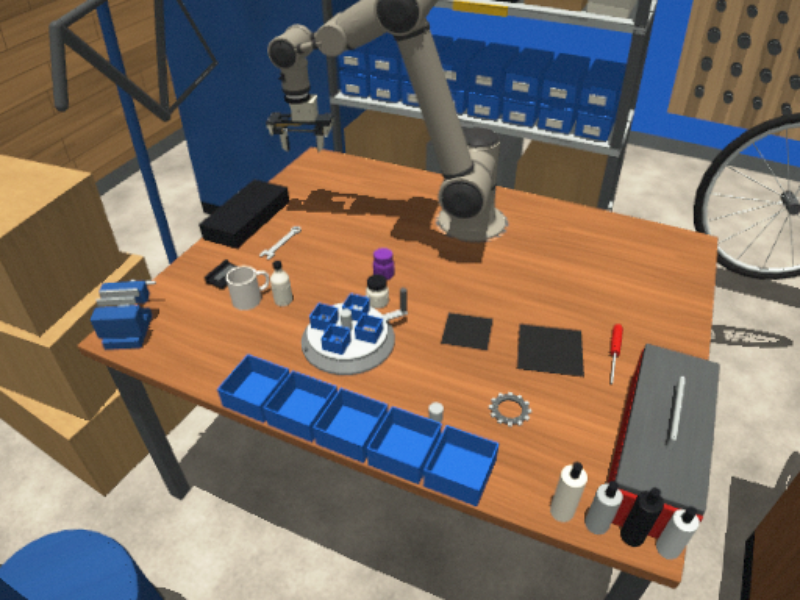

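The top view (800 px wide) shows the tub at (423,369), next to the carousel arm's post at (380,342). The bottle is at (537,322), clear of the arm's path. Lookalikes: the purple tub at (440,422), which isn't wanted, and two mats, large at (203,369) and small at (302,361). Next I'll measure positions and sizes.

Run:
```python
from h import *
np.set_printoptions(precision=4,suppress=True)
P={n:read_camera(n) for n in('top','scene')}
for n,p in P.items():
    print(n)
    for t,z in [('mat',.003),('tub',.04),('bottle',.06)]:
        for r in nets.regions_of(p,t)[:3]:
            c=max(cv2.findContours(r['region'].astype(np.uint8),0,2)[0],key=cv2.contourArea)
            w=np.array([at(p,q,z)[:2] for q in c[:,0]],np.float32)
            print(t,round(r['score'],2),r['pixel'],cv2.minAreaRect(w))
    im=p['img'].astype(int)
p=P['top'];g=p['img']
# refine: tub lid dark blob / post / stand foot crop
c=g[140:300,90:340]; cv2.imwrite('pics/c1.png',cv2.resize(c[:,:,::-1],(800,512),interpolation=cv2.INTER_CUBIC))
for r in nets.regions_of(p,'stand')[:1]:
    q=cv2.findContours(r['region'].astype(np.uint8),0,2)[0]; q=max(q,key=cv2.contourArea)
    w=np.array([at(p,a,.03)[:2] for a in q[:,0]])
    from scipy.optimize import least_squares
    s=least_squares(lambda v:np.hypot(*(w-v[:2]).T)-.118,[.63,-.1],loss='soft_l1',f_scale=.002); print('axis',s.x,np.median(abs(s.fun)))
```

```text
top
mat 0.95 [130.5, 236.8] ((0.45969972014427185, 0.3702406883239746), (0.1625819057226181, 0.1660545915365219), 13.909199714660645)
mat 0.66 [193.0, 231.4] ((0.48117464780807495, 0.15600505471229553), (0.1214628666639328, 0.11764565110206604), 11.519734382629395)
tub 0.53 [282.7, 267.7] ((0.3611615300178528, -0.13869708776474), (0.05774373188614845, 0.05847505107522011), 72.22389221191406)
tub 0.52 [271.5, 234.5] ((0.4708191454410553, -0.10435992479324341), (0.05897067114710808, 0.05923717841506004), 1.0192838907241821)
bottle 0.71 [385.5, 270.0] ((0.3555613160133362, -0.4805449843406677), (0.03346860781311989, 0.15279431641101837), 88.28530883789062)
bottle 0.63 [342.9, 207.3] ((0.5718076825141907, -0.33664074540138245), (0.0496254600584507, 0.06259609758853912), 27.253156661987305)
scene
mat 0.96 [299.4, 211.9] ((0.48145848512649536, 0.15928709506988525), (0.11776135116815567, 0.12065275758504868), 10.791069030761719)
mat 0.69 [352.7, 220.8] ((0.461311399936676, 0.3688061237335205), (0.16423609852790833, 0.16018684208393097), 14.267987251281738)
tub 0.77 [239.9, 191.4] ((0.47829943895339966, -0.09906473755836487), (0.1297411024570465, 0.04953218623995781), 26.878299713134766)
tub 0.53 [245.8, 172.9] ((0.357599139213562, -0.13643643260002136), (0.1386314332485199, 0.056912992149591446), 26.44613265991211)
bottle 0.61 [177.6, 182.6] ((0.5678139328956604, -0.3438970744609833), (0.19551575183868408, 0.05102243274450302), 39.46742248535156)
axis [ 0.6308 -0.1036] 0.003529819724653091
```

View pics/c1.png

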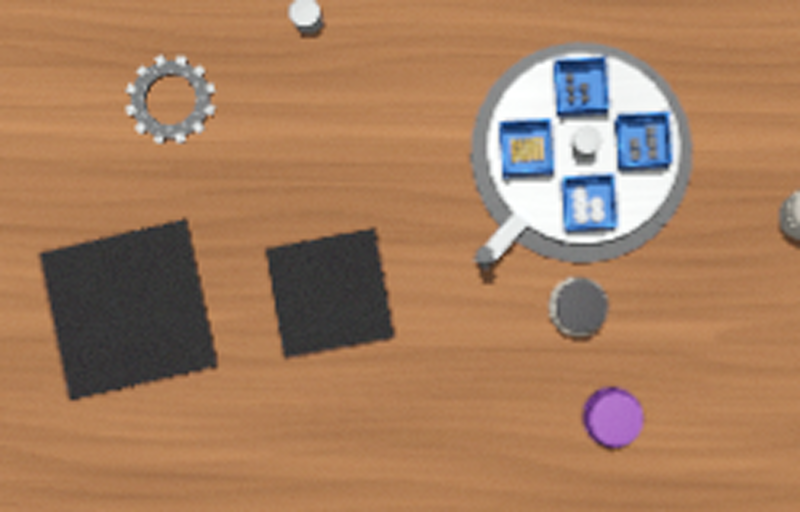

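The crop shows the tub at crop (579,308), the arm's post top at (485,255), and the purple tub at (613,417), which I'll leave alone. The tub is 160 mm from the axis, so it's the one in the way. The bottle is about 240 mm out. The large mat measures 163 x 166 mm, so it's the target. I'll grasp the tub with the jaws roughly tangential to the carousel.

Run:
```python
from h import *
np.set_printoptions(precision=4,suppress=True)
s=robot.observe(); print(s)
p=read_camera('top')
print(at(p,[271.1,236.25],.075),at(p,[241.6,219.5],.112), 'pin',at(p,[90+586/3.2,140+141/3.2],.096))
from scipy.spatial.transform import Rotation as R
print(R.from_euler('xyz',s['tool_rot']).as_matrix())
```

```text
{'time': 1.75, 'qpos': array([-1.4   ,  0.342 ,  1.5241, -0.    ,  1.2754, -0.146 ]), 'qvel': array([ 0.0005,  0.0001,  0.0004,  0.0007, -0.0007,  0.001 ]), 'joint_efforts': array([ -0.0002, -43.1127, -24.4475,   0.0718,   0.0484,  -0.    ]), 'tool_pos': array([ 0.1636, -0.4989,  0.2267]), 'tool_rot': array([ 3.1416, -0.0001, -1.254 ]), 'contact_force': array([ 0.0248,  0.4087, -0.0334]), 'torque': array([ 0.0279,  0.0342, -0.031 ]), 'opening': 0.09184456817358727}
[ 0.4691 -0.1024  0.075 ] [ 0.5188 -0.0069  0.112 ] pin [ 0.635  -0.1053  0.096 ]
[[ 0.3115 -0.9502  0.    ]
 [-0.9502 -0.3115 -0.0001]
 [ 0.0001  0.     -1.    ]]
```

Request:
carry_out:
  translation:
    - [-0.0265,-0.039,0]
    - [-0.0265,-0.039,0]
    - [-0.0265,-0.039,0]
    - [-0.0265,-0.039,0]
    - [-0.0265,-0.039,0]
    - [-0.0265,-0.039,0]
    - [-0.0265,-0.039,0]
    - [-0.0265,-0.039,0]
    - [-0.0265,-0.039,0]
    - [-0.0157,-0.0245,0]
  turn:
    - [0,0,0]
    - [0,0,0]
    - [0,0,0]
    - [0,0,0]
    - [0,0,0]
    - [0,0,0]
    - [0,0,0]
    - [0,0,0]
    - [0,0,0]
    - [0,0,0]
  gripper: [-1,-1,-1,-1,-1,-1,-1,-1,-1,-1]

```text
time: 2.8
tool_pos: [0.4426, -0.1377, 0.2269]
tool_rot: [-3.141, -0.0, -1.252]
contact_force: [-1.2, -0.4, -0.3]
opening: 0.0921
```

Request:
carry_out:
  translation:
    - [-0.0245,-0.0368,0]
    - [0,0,0.04]
    - [0,0,0.04]
    - [0,0,0.04]
    - [0,0,0]
  turn:
    - [0,0,0]
    - [0,0,0]
    - [0,0,0]
    - [0,0,0]
    - [0,0,0]
  gripper: [-1,-1,-1,-1,-1]

```text
time: 3.3
tool_pos: [0.4654, -0.1042, 0.1027]
tool_rot: [3.134, 0.006, -1.254]
contact_force: [0.2, 0.5, 0.4]
opening: 0.0916
```

Run:
```python
from h import *
p=read_camera('scene'); s=robot.observe(); print(s['tool_pos'])
im=p['img'][:,:,::-1][130:250,160:320]; cv2.imwrite('pics/s2.png',cv2.resize(im,(800,600),interpolation=cv2.INTER_CUBIC))
```

```text
[ 0.46722291 -0.10506145  0.10539894]
```

View pics/s2.png

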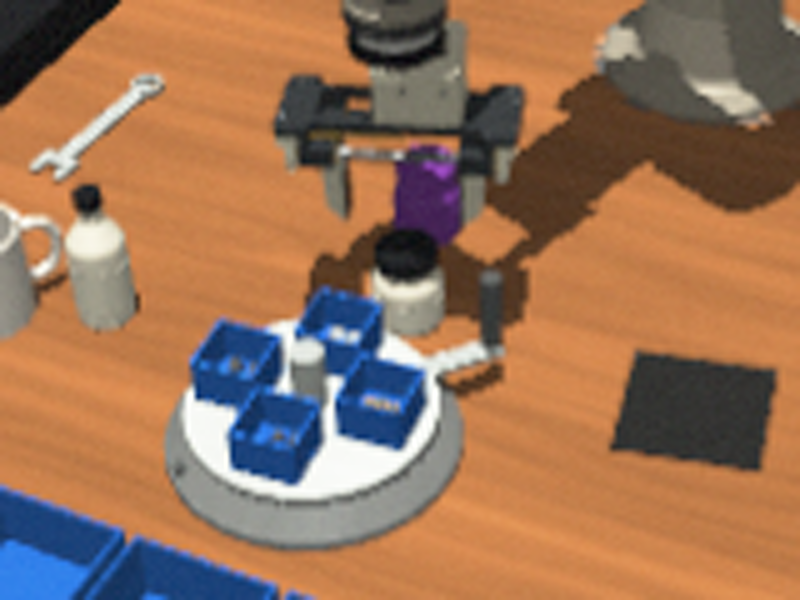

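The fingers at crop (340,210) and (465,205) straddle the tub at (407,285), and the post at (490,310) is clear. I'll go down and grip.

Request:
carry_out:
  translation:
    - [-0.001,-0.0035,0.02]
    - [0,0,0.03]
    - [0,0,0.028]
    - [0,0,0]
    - [0,0,0]
    - [0,0,0]
    - [0,0,0]
    - [0,0,0]
    - [0,0,0]
  turn:
    - [0,0,0]
    - [0,0,0]
    - [0,0,0]
    - [0,0,0]
    - [0,0,0]
    - [0,0,0]
    - [0,0,0]
    - [0,0,0]
    - [0,0,0]
  gripper: [-1,-1,-1,-1,1,1,1,1,1]
  squeeze: 25

```text
time: 4.25
tool_pos: [0.4719, -0.1036, 0.0296]
tool_rot: [-3.141, -0.001, -1.254]
contact_force: [-1.1, 1.2, 6.8]
opening: 0.0591
```

Request:
carry_out:
  translation:
    - [0,0,-0.03]
    - [0,0,-0.04]
    - [0,0,-0.04]
    - [0,0,-0.04]
    - [-0.03,-0.009,0]
    - [-0.0454,-0.0136,0]
    - [-0.0454,-0.0136,0]
    - [-0.0454,-0.0136,0]
    - [-0.0454,-0.0136,0]
    - [-0.0454,-0.0136,0]
  turn:
    - [0,0,0]
    - [0,0,0]
    - [0,0,0]
    - [0,0,0]
    - [0,0,0]
    - [0,0,0]
    - [0,0,0]
    - [0,0,0]
    - [0,0,0]
    - [0,0,0]
  gripper: [1,1,1,1,1,1,1,1,1,1]

```text
time: 5.25
tool_pos: [0.4638, 0.1664, 0.1784]
tool_rot: [3.141, -0.0, -1.254]
contact_force: [1.3, 0.5, -4.7]
opening: 0.0595
```

Request:
carry_out:
  translation:
    - [-0.0454,-0.0136,0]
    - [-0.0454,-0.0136,0]
    - [-0.0454,-0.0136,0]
    - [-0.04,-0.012,0]
    - [-0.02,-0.006,0]
    - [0,0,0]
    - [0,0,0]
  turn:
    - [0,0,0]
    - [0,0,0]
    - [0,0,0]
    - [0,0,0]
    - [0,0,0]
    - [0,0,0]
    - [0,0,0]
  gripper: [1,1,1,1,1,1,1]

```text
time: 5.95
tool_pos: [0.4588, 0.3691, 0.1778]
tool_rot: [3.14, -0.001, -1.253]
contact_force: [-0.2, 0.3, -3.5]
opening: 0.059
```

Request:
carry_out:
  translation:
    - [0,0,0.04]
    - [0,0,0.04]
    - [0,0,0.03]
    - [0,0,0.02]
    - [0,0,0.008]
    - [0,0,0.004]
    - [0,0,0]
    - [0,0,0]
  turn:
    - [0,0,0]
    - [0,0,0]
    - [0,0,0]
    - [0,0,0]
    - [0,0,0]
    - [0,0,0]
    - [0,0,0]
    - [0,0,0]
  gripper: [1,1,1,1,1,1,1,1]

```text
time: 6.75
tool_pos: [0.4602, 0.3696, 0.038]
tool_rot: [-3.139, 0.0, -1.254]
contact_force: [0.2, 0.4, -3.2]
opening: 0.059
```

Still carrying the full weight (-3.2 N), so I'll creep down.

Request:
carry_out:
  translation:
    - [0,0,0.002]
    - [0,0,0.002]
    - [0,0,0]
    - [0,0,0]
  turn:
    - [0,0,0]
    - [0,0,0]
    - [0,0,0]
    - [0,0,0]
  gripper: [1,1,1,1]

```text
time: 7.15
tool_pos: [0.4594, 0.3694, 0.0327]
tool_rot: [-3.142, -0.0, -1.254]
contact_force: [0.1, 0.4, -3.1]
opening: 0.059
```

Request:
carry_out:
  translation:
    - [0,0,0.001]
    - [0,0,0.001]
    - [0,0,0]
    - [0,0,0]
  turn:
    - [0,0,0]
    - [0,0,0]
    - [0,0,0]
    - [0,0,0]
  gripper: [1,1,1,1]

```text
time: 7.55
tool_pos: [0.4595, 0.3695, 0.0325]
tool_rot: [-3.141, 0.0, -1.254]
contact_force: [-5.1, -2.6, 11.4]
opening: 0.0596
```

Contact is clear now, so I'll release and lift.

Request:
carry_out:
  translation:
    - [0,0,0]
    - [0,0,0]
    - [0,0,0]
    - [0,0,0]
    - [0,0,0]
    - [0,0,-0.02]
    - [0,0,-0.04]
    - [0,0,-0.04]
    - [0,0,-0.04]
    - [0,0,0]
  turn:
    - [0,0,0]
    - [0,0,0]
    - [0,0,0]
    - [0,0,0]
    - [0,0,0]
    - [0,0,0]
    - [0,0,0]
    - [0,0,0]
    - [0,0,0]
    - [0,0,0]
  gripper: [-1,-1,-1,-1,-1,-1,-1,-1,-1,-1]

```text
time: 8.55
tool_pos: [0.4621, 0.3711, 0.1768]
tool_rot: [-3.13, 0.003, -1.254]
contact_force: [-0.2, 0.9, 0.3]
opening: 0.0916
```

Run:
```python
from h import *
np.set_printoptions(precision=4,suppress=True)
s=robot.observe(); print(s['tool_pos'],s['opening'],s['qpos'])
p=read_camera('scene'); cv2.imwrite('pics/s3.png',cv2.resize(p['img'][140:290,180:380,::-1],(800,600),interpolation=cv2.INTER_CUBIC))
for t,z in [('tub',0),('post_top',.112),('next_stud',.03)]:
    for r in nets.tip_of(p,t)[:2]: print(t,r['score'],r['pixel'],at(p,r['pixel'],z))
```

```text
[0.4621 0.3711 0.1768] 0.09163683585161106 [ 0.5474  0.4999  1.4163 -0.0001  1.2139  1.8013]
tub 0.61 [279.4, 268.9] [0.7789 0.195  0.    ]
tub 0.57 [244.4, 174.9] [ 0.357  -0.1434  0.    ]
post_top 0.67 [256.6, 183.5] [ 0.5122 -0.0115  0.112 ]
post_top 0.48 [352.8, 225.8] [0.587 0.388 0.112]
next_stud 0.6 [210.8, 197.2] [ 0.5767 -0.188   0.03  ]
```

View pics/s3.png

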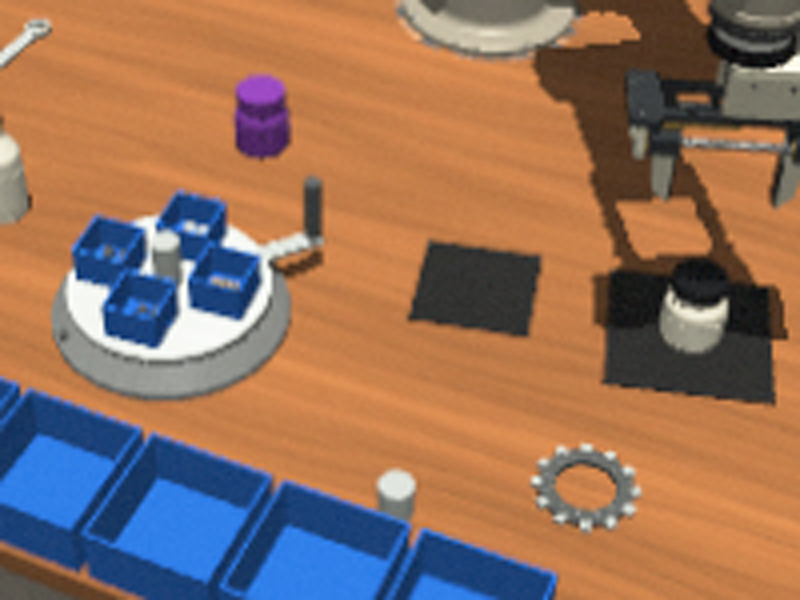

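The tub stands upright on the large mat at crop (693,310). The carousel arm hasn't moved: post top at (313,182). Next I'll bring the gripper over the post with the jaws tangential.

Request:
carry_out:
  translation:
    - [0,0,0]
    - [0,0,0]
    - [0,0,0]
    - [0,0,0]
    - [0,0,0]
    - [0,0,0]
    - [0,0,0]
    - [0,0,0]
    - [0,0,0]
  turn:
    - [0,0,0.129]
    - [0,0,0.129]
    - [0,0,0.129]
    - [0,0,0.129]
    - [0,0,0.129]
    - [0,0,0.129]
    - [0,0,0.129]
    - [0,0,0.128]
    - [0,0,0]
  gripper: [-1,-1,-1,-1,-1,-1,-1,-1,-1]

```text
time: 9.65
tool_pos: [0.4587, 0.3689, 0.1688]
tool_rot: [3.141, -0.003, -2.286]
contact_force: [-0.2, -0.5, -0.1]
opening: 0.0921
```

Request:
carry_out:
  translation:
    - [0.0309,-0.036,0]
    - [0.0309,-0.036,0]
    - [0.0309,-0.036,0]
    - [0.0309,-0.036,0]
    - [0.0309,-0.036,0]
    - [0.0309,-0.036,0]
    - [0.0309,-0.036,0]
    - [0.0309,-0.036,0]
    - [0,0,0.03]
    - [0,0,0]
  turn:
    - [0,0,0]
    - [0,0,0]
    - [0,0,0]
    - [0,0,0]
    - [0,0,0]
    - [0,0,0]
    - [0,0,0]
    - [0,0,0]
    - [0,0,0]
    - [0,0,0]
  gripper: [-1,-1,-1,-1,-1,-1,-1,-1,-1,-1]

```text
time: 10.65
tool_pos: [0.5125, -0.0071, 0.1371]
tool_rot: [3.135, -0.004, -2.285]
contact_force: [-0.1, 0.3, -0.2]
opening: 0.0916
```

Run:
```python
from h import *
np.set_printoptions(precision=4,suppress=True)
s=robot.observe(); print(s['tool_pos'],s['tool_rot'],s['qpos'])
p=read_camera('scene'); im=p['img'][:,:,::-1].copy()
print(proj(p,s['tool_pos']), 'post pred',proj(p,[.5175,-.004,.112]))
cv2.imwrite('pics/s4.png',cv2.resize(im[130:250,180:340],(800,600),interpolation=cv2.INTER_CUBIC))
```

```text
[ 0.5125 -0.0071  0.1371] [ 3.1346 -0.0043 -2.2849] [-0.1635  0.4159  1.681   0.      1.0529  2.1215]
[[257.5402 178.8129]] post pred [[257.8022 184.79  ]]
```

View pics/s4.png

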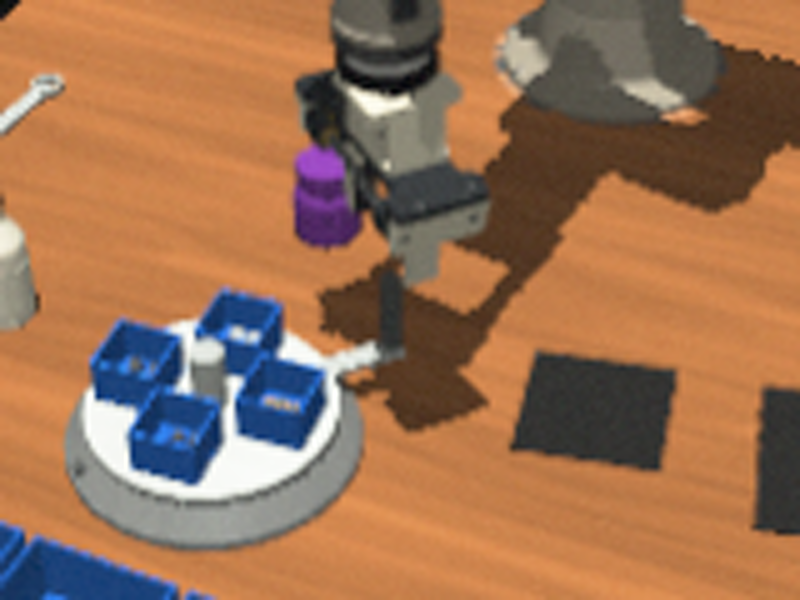

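The post top at crop (391,278) matches my prediction to about 1 px, and the fingers straddle it. I'll go down and close on it lightly.

Request:
carry_out:
  translation:
    - [-0.0066,-0.003,0.01]
    - [0,0,0.03]
    - [0,0,0.029]
    - [0,0,0]
    - [0,0,0]
    - [0,0,0]
    - [0,0,0]
    - [0,0,0]
    - [0,0,0]
    - [0,0,0]
  turn:
    - [0,0,0]
    - [0,0,0]
    - [0,0,0]
    - [0,0,0]
    - [0,0,0]
    - [0,0,0]
    - [0,0,0]
    - [0,0,0]
    - [0,0,0]
    - [0,0,0]
  gripper: [-1,-1,-1,-1,0.55,0.55,0.55,0.55,0.55,0.55]
  squeeze: 15

```text
time: 11.7
tool_pos: [0.5218, -0.0031, 0.072]
tool_rot: [-3.141, 0.0, -2.285]
contact_force: [-0.3, -0.1, 0.5]
opening: 0.0482
```

Request:
carry_out:
  translation:
    - [0,0,0]
    - [0,0,0]
    - [0,0,0]
    - [0,0,0]
    - [0,0,0]
    - [0,0,0]
  turn:
    - [0,0,0]
    - [0,0,0]
    - [0,0,0]
    - [0,0,0]
    - [0,0,0]
    - [0,0,0]
  gripper: [1,1,1,1,1,1]
  squeeze: 10

```text
time: 12.3
tool_pos: [0.5215, -0.0031, 0.0716]
tool_rot: [3.141, -0.0, -2.285]
contact_force: [-2.6, -1.9, -0.1]
opening: 0.0177
```

Run:
```python
from h import *
s=robot.observe(); print(s['tool_pos'],s['tool_rot'],s['opening'],s['contact_force'],s['time'])
```

```text
[ 0.52145004 -0.00314264  0.07161202] [ 3.14127120e+00 -4.99813132e-04 -2.28502452e+00] 0.01768862602929364 [-2.59163631 -1.85899238 -0.11456122] 12.3
```

The post is gripped at an opening of 17.7 mm. Now the arc: 4.5° per row, radius about 153 mm.

Request:
carry_out:
  translation:
    - [0.012,-0.0005,0]
    - [0.012,-0.0005,0]
    - [0.012,-0.0005,0]
    - [0.012,-0.0005,0]
    - [0.012,-0.0005,0]
    - [0.012,-0.0005,0]
    - [0.012,-0.0005,0]
    - [0.012,-0.0005,0]
    - [0,0,0]
    - [0,0,0]
  turn:
    - [0,0,-0.0785]
    - [0,0,-0.0785]
    - [0,0,-0.0785]
    - [0,0,-0.0785]
    - [0,0,-0.0785]
    - [0,0,-0.0785]
    - [0,0,-0.0785]
    - [0,0,-0.0785]
    - [0,0,0]
    - [0,0,0]
  gripper: [1,1,1,1,1,1,1,1,1,1]

```text
time: 13.3
tool_pos: [0.4841, -0.09, 0.0716]
tool_rot: [3.14, 0.0, -1.658]
contact_force: [-5.5, 0.5, 4.0]
opening: 0.0175
```

Request:
carry_out:
  translation:
    - [0.012,0.0,0]
    - [0.012,0.0,0]
    - [0.012,0.0,0]
    - [0.012,0.0,0]
    - [0.012,-0.0005,0]
    - [0.012,-0.0005,0]
    - [0.012,-0.0005,0]
    - [0.012,-0.0005,0]
    - [0,0,0]
    - [0,0,0]
  turn:
    - [0,0,-0.0785]
    - [0,0,-0.0785]
    - [0,0,-0.0785]
    - [0,0,-0.0785]
    - [0,0,-0.0785]
    - [0,0,-0.0785]
    - [0,0,-0.0785]
    - [0,0,-0.0785]
    - [0,0,0]
    - [0,0,0]
  gripper: [1,1,1,1,1,1,1,1,1,1]

```text
time: 14.3
tool_pos: [0.5045, -0.1821, 0.0716]
tool_rot: [3.141, -0.0, -1.032]
contact_force: [-3.4, -0.7, -0.1]
opening: 0.0179
```

Run:
```python
from h import *
np.set_printoptions(precision=4,suppress=True)
s=robot.observe(); print(s['tool_pos'],s['tool_rot'],s['opening'],s['contact_force'])
d=s['tool_pos'][:2]-[.633,-.105]; print(np.hypot(*d),np.degrees(np.arctan2(d[1],d[0]))%360)
p=read_camera('scene'); im=p['img'][:,:,::-1].copy()
for r in nets.tip_of(p,'next_stud')[:2]: print(r['score'],r['pixel'],at(p,r['pixel'],.03))
cv2.imwrite('pics/s5.png',cv2.resize(im[130:250,150:310],(800,600),interpolation=cv2.INTER_CUBIC))
```

```text
[ 0.5045 -0.1821  0.0716] [ 3.1414 -0.     -1.0316] 0.017905370256497275 [-3.3964 -0.7443 -0.1191]
0.14979848785713828 210.95608523781146
0.75 [211.0, 195.5] [ 0.5673 -0.1924  0.03  ]
```

View pics/s5.png

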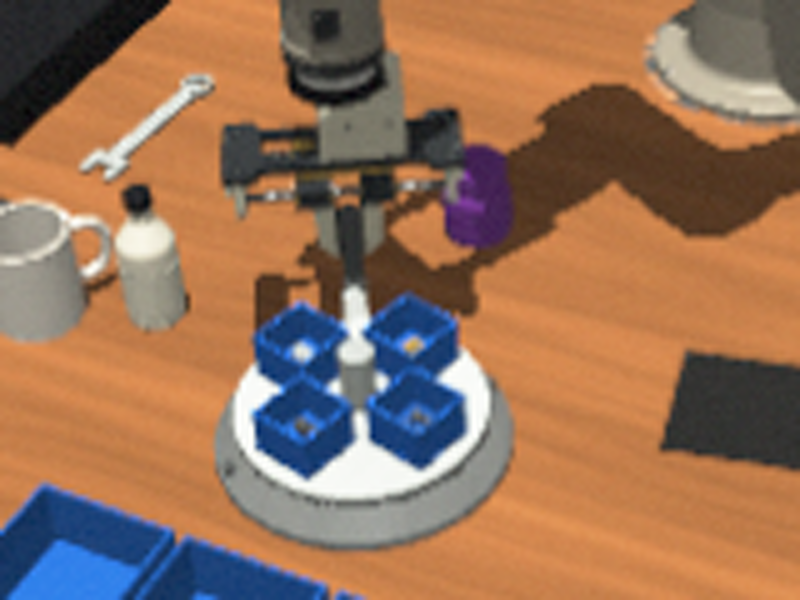

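The arm is at about 211°, held between the fingers at crop (352,235). The bottle at (150,265) is clear. The third stud shows at (228,468), so I'll use it to pin down the click angle.

Run:
```python
from h import *
np.set_printoptions(precision=4,suppress=True)
p=read_camera('scene'); q=at(p,[150+228/5,130+468/5],.03); a=at(p,[150+356/5,130+349/5],.096)
for c in ([.633,-.105],a[:2]):
    d=q[:2]-c; print(q,c,np.hypot(*d),np.degrees(np.arctan2(d[1],d[0]))%360-90)
```

```text
[ 0.7316 -0.1666  0.03  ] [0.633, -0.105] 0.11623816154012513 237.9915074253704
[ 0.7316 -0.1666  0.03  ] [ 0.6361 -0.1023] 0.11504857330724541 236.0358714055949
```

Request:
carry_out:
  translation:
    - [0.012,-0.0005,0]
    - [0.012,-0.0005,0]
    - [0.012,-0.0005,0]
    - [0,0,0]
    - [0,0,0]
  turn:
    - [0,0,-0.0785]
    - [0,0,-0.0785]
    - [0,0,-0.0785]
    - [0,0,0]
    - [0,0,0]
  gripper: [1,1,1,1,1]

```text
time: 14.95
tool_pos: [0.5266, -0.2109, 0.0717]
tool_rot: [3.141, -0.001, -0.796]
contact_force: [-3.6, -4.9, -0.7]
opening: 0.0176
```

Request:
carry_out:
  translation:
    - [0.006,0,0]
    - [0.006,0,0]
    - [0,0,0]
    - [0,0,0]
  turn:
    - [0,0,-0.0393]
    - [0,0,-0.0393]
    - [0,0,0]
    - [0,0,0]
  gripper: [1,1,1,1]

```text
time: 15.35
tool_pos: [0.5354, -0.2193, 0.0717]
tool_rot: [3.141, -0.001, -0.717]
contact_force: [-2.3, -5.9, -1.6]
opening: 0.0177
```

```bash
cat > f.py <<'E'
from h import *
np.set_printoptions(precision=4,suppress=True)
s=robot.observe(); d=s['tool_pos'][:2]-[.634,-.104]; a=np.arctan2(d[1],d[0]); f=s['contact_force']
print(np.hypot(*d),np.degrees(a)%360,'Ft',-f[0]*np.sin(a)+f[1]*np.cos(a),'Fr',f[0]*np.cos(a)+f[1]*np.sin(a),s['opening'],s['tool_pos'],s['time'])
E
python3 f.py
```

```text
0.15169936680133694 229.44773805414152 Ft 2.054948273257551 Fr 5.958278159397892 0.017687710354954308 [ 0.5354 -0.2193  0.0717] 15.35
```

The tangential force is +2 N, so the spring is already pulling toward the click. I'll advance about 1° more, then open and let it drop in.

Request:
carry_out:
  translation:
    - [0.003,0,0]
    - [0,0,0]
    - [0,0,0]
  turn:
    - [0,0,-0.02]
    - [0,0,0]
    - [0,0,0]
  gripper: [1,1,1]

```text
time: 15.65
tool_pos: [0.5372, -0.2209, 0.0716]
tool_rot: [3.141, 0.0, -0.697]
contact_force: [-3.4, -3.8, 0.5]
opening: 0.0178
```

```bash
python3 f.py
```

```text
0.1517609306707908 230.35412564836628 Ft -0.20219651831002317 Fr 5.117939146562819 0.017759727688363217 [ 0.5372 -0.2209  0.0716] 15.65
```

The tangential force is about 0 at 230.4°, so it's seated. Releasing and retreating upward.

Request:
carry_out:
  translation:
    - [0,0,0]
    - [0,0,0]
    - [0,0,0]
    - [0,0,0]
    - [0,0,0]
    - [0,0,-0.03]
    - [0,0,-0.04]
    - [0,0,-0.04]
    - [0,0,-0.04]
    - [0,0,0]
  turn:
    - [0,0,0]
    - [0,0,0]
    - [0,0,0]
    - [0,0,0]
    - [0,0,0]
    - [0,0,0]
    - [0,0,0]
    - [0,0,0]
    - [0,0,0]
    - [0,0,0]
  gripper: [0,0,0,0,0,0,0,0,0,0]

```text
time: 16.65
tool_pos: [0.5401, -0.2223, 0.228]
tool_rot: [-3.139, -0.012, -0.695]
contact_force: [1.2, -0.6, 0.4]
opening: 0.0458
```

Request:
carry_out:
  translation:
    - [-0.04,0.02,-0.02]
    - [-0.04,0.02,0]
    - [-0.04,0.02,0]
    - [-0.04,0.02,0]
    - [0,0,0]
  turn:
    - [0,0,0]
    - [0,0,0]
    - [0,0,0]
    - [0,0,0]
    - [0,0,0]
  gripper: [0,0,0,0,0]

```text
time: 17.15
tool_pos: [0.3587, -0.1776, 0.2409]
tool_rot: [3.141, 0.004, -0.696]
contact_force: [-0.5, 0.6, -0.6]
opening: 0.046
```

Run:
```python
from h import *
np.set_printoptions(precision=4,suppress=True)
print(robot.observe()['tool_pos'])
a=read_camera('top')['img'][140:300,90:390]; b=read_camera('scene')['img'][130:270,150:420]
im=np.vstack([cv2.resize(a,(600,300),interpolation=2),cv2.resize(b,(600,300),interpolation=2)]); cv2.imwrite('pics/e.png',im[:,:,::-1])
```

```text
[ 0.3587 -0.1776  0.2409]
```

View pics/e.png

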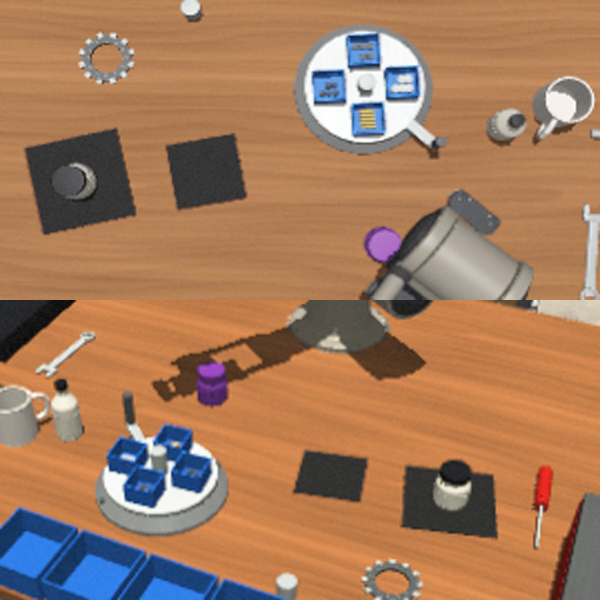

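The top view (upper half) shows the arm at (437,143), a quarter turn on, and the bins aligned as at the start to within 1°. The tub is at (72,181) on the large mat and upright in the scene view. The bottle and purple tub haven't moved.

```bash
python3 -c "
from cell import robot; print(robot.hand_in())"
```

```text
the job is handed in; nothing more can be done
None
```

I moved the white tub onto the empty 160 mm mat, then turned the carousel anticlockwise by one click, and handed the job in at about 17 s of the 69 s.

- **Tub:** it was the container in the way, about 160 mm from the axis. In the last pictures it stands upright on the mat, near its centre.
- **Carousel:** I gripped the push arm's post and led it round. At about 230° the sideways force fell to roughly zero, so I let go there. The last top view shows the arm a quarter turn on, with the bins lined up as at the start to within about 1°.
- **Everything else:** in the last pictures the bottle, purple tub and other items in view looked where they had been. The pedal was outside those final crops.

**One disagreement:** my attempt to find the click angle from a stud in the picture gave 236–238°, but it put the stud at 116 mm radius instead of 109 mm. I discarded it and relied on the force reading and the quarter turn from the start. I never clearly saw the next stud under the arm.

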